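Vibration probe on a test strap

TASK

On the vibration-test bench, hang the aluminium test strap by its eye on the upright post of the bench shaker so that it lies flat on the round plate with its marked face up, and let go of it. Then take the probe from its stand and hold it upright with its tip on the marked spot of the strap, pressing lightly with about 5 N so that the sprung plate gives a few millimetres. Finish still holding the probe there with that light push, and leave everything else on the bench where it is.

Things in the scene. Friction and masses are not known exactly. Their poses are not given: they have to be found in the camera images.
- strap: Loose aluminium strap, a flat bar 90 long (its x) x 34 wide (its y) x 12 thick, about 0.1 kg, lying flat with its marked face up. A round through hole (the eye, 19 mm in diameter) near its -x end, a small ring-shaped target mark near its +x end. Origin: centre of the underside; z up. It lies at one side of the shaker (left or right), the probe's stand at the other. A blank bar of the same size without eye or mark also lies on the bench, nearer the robot: not wanted.
- eye (a point): Centre of the strap's eye at the level of the underside: 28 mm from the strap's origin towards its -x end. The hole goes through the 12 mm thickness.
- spot (a point): Centre of the marked spot (dark ring 16 mm in diameter with a centre dot) on the strap's upper face: 28 mm from the strap's origin towards its +x end, 12 mm above the underside, 56 mm from the eye.
- post_foot (a point): Foot of the upright steel post at the centre of the shaker's round plate, on the plate's upper face (123 mm above the bench when unloaded; sinks with the plate). The plate is a disc 160 mm in diameter, 12 mm thick, and carries the strap at any direction around the post. Post: 12 mm in diameter, 42 mm high above the plate, tapering to 5 mm across its top 6 mm. The blue shaker body below is a fixed box 180 x 180 mm, 85 mm high.
- post_tip (a point): Top end of the post, 42 mm above post_foot.
- plate (a joint): How far the sprung plate is pressed down, m: 0 unloaded at its upper stop, 0.018 at its lower stop; 800 N/m, damped. The strap's weight alone hardly moves it (under 1 mm); about 5 N of push gives about 6 mm. It springs back.
- probe: Hand-held vibration probe, about 0.15 kg, standing upright in its stand. Origin at the tip, z along the probe from the tip towards the handle. Steel stem 10 mm in diameter from the tip to 60 mm, tapering to 6 mm across at the flat tip; then a black square handle 24 x 24 mm (faces along its x and y) from 60 to 145 mm, and a round cap 20 mm in diameter up to 149 mm.
- probe_tip (a point): The tip end of the probe, at its origin. It starts 5 mm above the bench, inside the stand.
- probe_grip (a point): Point on the probe's axis inside the square handle, 110 mm above the tip: a good place to grip.
- stand: Fixed grey block 70 x 70 mm, 65 mm high, with a vertical through hole 16 mm in diameter at its centre. The probe's stem hangs in the hole and the handle's lower end rests on the block's top; lift the probe straight up by 65 mm or more to clear it. Origin: centre of the underside.
- blank: Loose blank aluminium bar 90 x 34 x 12 mm without eye or mark; a bystander, to be left where it is.
- spanner: Loose steel spanner lying flat; a bystander, to be left where it is.
- tape: Loose cardboard-coloured tape roll, 72 mm across, 24 mm high; a bystander, to be left where it is.
- testmass: Loose brass test mass with a knob, 42 mm across, 52 mm high; a bystander, to be left where it is.
- screwjar: Loose clear jar, 56 mm across, 75 mm high; a bystander, to be left where it is.
- driver: Loose screwdriver lying flat; a bystander, to be left where it is.
- mouse: Loose black computer mouse, 100 x 60 mm, about 25 mm high; a bystander, to be left where it is.
Not all that is in view belongs to the job. What is shaped like the stand but green or yellow is not meant. Leave any red look-alike of the probe alone.

How it is judged:
On the way, in this order (a step that is already met when the one before it is completed fails the run):
1. the strap lies flat on the plate with the post through its eye, marked face up, and is let go (horizontal distance between eye and post_foot below 0.006 m and z of eye in the frame of post_foot between -0.004 and 0.004 m and angle between strap's own z axis and vertical below 0.07 rad and contact force between the fingers and strap below 0.05 N), for 0.3 s.
2. the held probe stands upright on the marked spot with a light push (distance between probe_tip and spot below 0.006 m and angle between probe's own z axis and vertical below 0.12 rad and contact force between probe and strap between 2 and 10 N and value of joint plate between 0.002 and 0.0135 m and contact force between the fingers and probe above 1 N and contact force between probe and stand below 0.05 N and contact force between the fingers and strap below 0.05 N and linear speed of probe below 0.02 m/s), for 0.5 s.
At the end, for the whole second after the job is handed in: Strap flat on the plate (4 mm, 4 degrees), eye within 6 mm of the post's axis, not touched by the fingers; probe gripped, clear of its stand, upright within 6.9 degrees, still, tip within 6 mm of the spot, pushing with 2 to 10 N, plate pressed down 2 to 13.5 mm (all of step 2 and horizontal distance between eye and post_foot below 0.006 m and z of eye in the frame of post_foot between -0.004 and 0.004 m and angle between strap's own z axis and vertical below 0.07 rad); the arm keeps its last pose, push and grip.
It fails at once if the probe is pushed hard onto the strap (over 20 N) (contact force between probe and strap above 20 N).
It fails at once if another thing on the bench is disturbed (moved more than 30 mm) (distance of any of blank, spanner, tape, testmass, screwjar, driver, mouse from where it was at the start of the episode above 0.03 m).
It also fails if it takes over 67 s, if anything falls off the work surface, if the arm or the gripper's body presses on something with over 40 N, if the wrist force passes 120 N, or if a joint passes its speed limit or range.

ROBOT

A 6-joint arm with a two-finger parallel gripper is mounted at the origin on the work surface. World frame = base frame: x ahead of the robot, y to its left, z up, the work surface at z = 0. Lengths are in m, angles in rad, forces in N, time in s.
With the tool pointing down it reaches from about 0.35 to 0.775 m from the base axis. Payload 7.3 kg.
Tool frame: the origin (TCP) lies on the centre line of the jaws, within the pads' length; the fingertips stand 25 mm ahead of it and the grasp point (between the pads) lies 6 mm ahead of it; z points along the fingers, y is the line along which they close (so a half turn about z gives the same grasp; the last joint's range is limited). The gripper opens to 92 mm and grips with 3 to 60 N. Pads are 19 mm wide; open, the fingers measure 130 mm over their backs; the gripper's body (75 mm by 190 mm) begins 47 mm behind the grasp point.
Start: joints at [1.145, 0.342, 1.524, -0, 1.275, -0.146], TCP at [0.145, 0.505, 0.252] pointing down, gripper open.
Joint ranges: [-2.53, 2.53], [-0.77, 2.02], [0.04, 2.7], [-1, 4.14], [0.28, 2.66], [-3.11, 3.11]. Speed limits (rad/s): [2.57, 2.57, 3.14, 3.14, 3.14, 3.14].

INTERFACE

Orientations are given as [roll, pitch, yaw] about the fixed x, y, z axes, in that order (R = Rz(yaw) Ry(pitch) Rx(roll)).
In Python, from cell import status, read_camera, camera_info, ticket, models gives the robot as it stands.
- The arm moves only by the tool send_rows, never from a script. Its argument "plan" is a list of rows, each an object with "offset": the shift along the tool's x, y, z in mm, a list of three; "yaw": the turn about the tool's z in rad. In form: [{"offset": [dx, dy, dz], "yaw": yaw}, ...]. A call has 1 to 20 rows; each row shifts and turns the commanded pose from where the row before left it, along the tool's axes as they then stand; what a row does not reach is not made up. A row lasts 1/10 s, in which the tool goes at most 50 mm and 8.59 degrees, less where a joint would pass 70% of its speed; a pose out of reach is approached as far as the arm can. A call is refused whole if a number of a shift passes 50 or a number of a turn 0.15, either way. A call with a gripper value outside its range is refused whole. "hand" is the closure, from 0 (fully open) to 1 (shut), set as the call begins (left out, the last holds). The fingers move at their own pace and stop on an object; "squeeze" is the grip in N (left out, the last holds). Time passes only in rows, so rows that do not move let the fingers close. It gives the time, the measured TCP pose, the force, the opening and the grip force at its end, in the units of the state.
- status.observe(): the state, without advancing time (a new reading comes with each control period).
- read_camera(name): name is "scene" or "side" or "wrist"; returns the picture (384x512x3 uint8, red, green, blue); there is no depth.
- camera_info(name): a dict with "vfov" (degrees; the focal length in pixels is half the picture's height over the tangent of half this angle, whatever the lens; pixels are square), "cx", "cy" (the principal point, pixels), "origin" and "attitude" of the camera in the world. Camera axes: x right, y down, z forward; pixel columns grow to the right and rows downward; lengths in m; the calibration is good to about 2 mm. A picture is of the moment at which its call begins: read the wrist's pose just before it. camera_info takes no time and is no camera call; for the wrist camera it gives the pose at the moment of the call.
- ticket.hand_in(): hands the job in; it is judged then, once.
Trained networks look in the newest picture that a camera, given by its name, has taken for a name from the list of things; names that differ only in an ending like _2 or _b are one class to them, and where a whole thing is asked for, a point or a joint stands for the part that bears it (a point fixed in the world has none). Each returns a list of dicts, best first, with "conf" (0 to 1); they miss things now and then, are a little off and sometimes report something else, mostly with a low value. They report only what shows in the picture. A call takes as long as a camera call. They do not tell look-alikes from the thing itself.
- models.regions_of(camera, label): "mask" (384x512 bool, what is visible of it) and "extent" ([left, top, right, bottom] in pixels, round what is visible of it).
The state is a dict: "time": time; "qpos": joint angles; "qvel": joint speeds; "joint_efforts": joint torques, N m; "tool_pos": TCP position; "tool_rot": TCP orientation; "contact_force": force on the tool from outside, world axes, zero at the start; "torque": the same for the moment, N m; "opening": finger opening in m; "grip_force": force on a finger pad.
Only numpy, scipy, OpenCV 4.12 (cv2) and the standard library are available. Lean on these libraries where they do the work, as an engineer would, in place of code of your own. Each camera call takes 0.05 s, during which the arm holds its last target. There are 200 camera calls.

## Working session

There is one attempt and no reset: what is moved stays moved. The work goes in short steps, Python scripts to look and compute and a tool call to move; the robot and the scene stay as the last step left them, time stands still between calls to the robot, and variables do not carry over. Pictures are saved under pics/ and viewed, at most 14 in all, crops included, and the job is handed in when it is done.

Besides the shell and the picture viewer there is one more tool, called after "Request:" as name([rows], argument=value, ...), one row to a line, values as JSON. send_rows: Moves the arm, as the interface text tells. Its arguments: {"type":"object","properties":{"plan":{"type":"array"},"hand":{"type":"number"},"squeeze":{"type":"number"}},"required":["plan"]}

```bash
mkdir -p pics; cat > h.py <<'E'
import numpy as np, cv2
from scipy.spatial.transform import Rotation as R
from cell import status, read_camera, camera_info, ticket, models
def cam(n):
    c=camera_info(n); f=192/np.tan(np.radians(c['vfov'])/2); return c,f
def rot(a):
    a=np.array(a,float)
    return a if a.shape==(3,3) else R.from_euler('xyz',a).as_matrix()
def ray(n,u,v,z,ci=None):
    c,f=ci or cam(n); d=rot(c['attitude'])@np.array([(u-c['cx'])/f,(v-c['cy'])/f,1]); o=np.array(c['origin']); return o+d*(z-o[2])/d[2]
def proj(n,p,ci=None):
    c,f=ci or cam(n); q=rot(c['attitude']).T@(np.array(p)-np.array(c['origin'])); return np.array([c['cx']+f*q[0]/q[2],c['cy']+f*q[1]/q[2]])
E
python3 - <<'E'
from h import *
ims=[]
for n in ['scene','side','wrist']:
    print(n,camera_info(n)); im=read_camera(n); ims.append(im)
    cv2.imwrite(f'pics/{n}.png',im[...,::-1])
    for l in ['strap','probe','stand','post_foot','blank']:
        try: print(l,[(round(r['conf'],2),r['extent']) for r in models.regions_of(n,l)])
        except Exception as e: print(l,e)
s=cv2.resize(ims[2],(400,300)); 
a=np.vstack([np.hstack([cv2.resize(i,(400,300)) for i in ims[:2]]),np.hstack([s,0*s])])
cv2.imwrite('pics/all.png',a[...,::-1]); print(status.observe())
E
```

```text
scene {'vfov': 52.446194377439184, 'cx': 250.88116325664527, 'cy': 187.15986435940502, 'origin': array([ 1.16404311, -0.48474602,  0.93660747]), 'attitude': array([-2.40714504,  0.01544298,  0.86664247])}
strap [(0.54, [280.9, 135.3, 304.5, 153.3])]
probe [(0.77, [149.8, 229.1, 162.7, 260.7]), (0.72, [133.2, 205.2, 148.0, 232.7])]
stand [(0.65, [117.5, 186.4, 151.6, 221.1]), (0.59, [91.3, 248.7, 134.6, 291.5]), (0.57, [128.2, 213.8, 167.0, 257.2]), (0.51, [173.7, 179.9, 183.0, 201.8])]
post_foot [(0.98, [222.5, 160.6, 277.5, 207.2]), (0.45, [282.0, 136.2, 304.3, 153.0]), (0.37, [351.3, 179.9, 365.6, 191.3])]
blank [(0.71, [171.6, 179.5, 184.8, 202.3])]
side {'vfov': 52.21388924973762, 'cx': 252.5910239080897, 'cy': 189.20880737995705, 'origin': array([0.31337735, 0.69336304, 0.9394834 ]), 'attitude': array([-2.40271705, -0.01693636, -2.77983628])}
strap [(0.61, [230.4, 301.6, 267.9, 335.6])]
probe [(0.74, [282.8, 118.2, 292.1, 144.0]), (0.63, [306.8, 125.9, 316.9, 151.2])]
stand [(0.9, [292.3, 115.1, 316.8, 143.3]), (0.69, [332.6, 157.4, 357.5, 185.3]), (0.68, [294.5, 142.1, 318.3, 1
[... 362 characters left out ...]
{'time': 0.9, 'qpos': array([ 1.14500338e+00,  3.41960194e-01,  1.52409126e+00, -1.40967495e-07,
        1.27541731e+00, -1.46007407e-01]), 'qvel': array([-1.38136041e-03,  1.63041685e-03, -7.46385791e-05, -1.14895099e-03,
       -3.36763397e-04, -2.77154076e-03]), 'joint_efforts': array([-1.13895865e-03, -4.31142247e+01, -2.44474733e+01,  7.16173416e-02,
        4.83701192e-02,  2.85879173e-05]), 'tool_pos': array([0.14496689, 0.50460349, 0.25176424]), 'tool_rot': array([3.14147010e+00, 1.81575624e-05, 2.86180715e+00]), 'contact_force': array([ 0.65169887,  0.1497231 , -0.13238208]), 'torque': array([-0.02249401, -0.00878417, -0.02881527]), 'grip_force': 0.0, 'opening': 0.09174456145475328}
```

View pics/all.png

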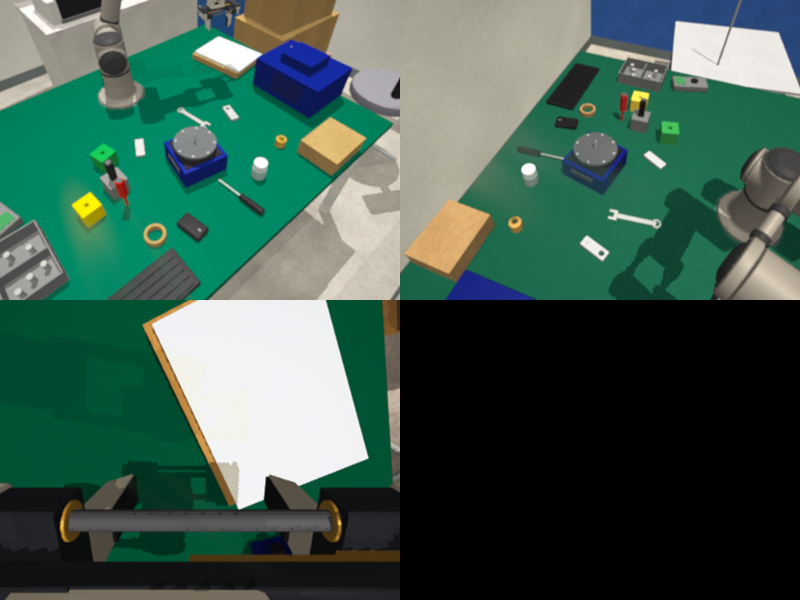

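The picture shows the strap left of the shaker: scene about (292,144), side about (249,318). The shaker is at scene (250,182). The black probe in its grey stand is at scene (141,220), with a red look-alike beside it at (156,245).

```bash
python3 - <<'E'
from h import *
for n,bb in [('scene',(281,135,304,153)),('side',(230,301,268,336))]:
    read_camera(n)
    r=models.regions_of(n,'strap')
    for q in r:
        m=q['mask'];v,u=np.nonzero(m)
        P=np.array([ray(n,a,b,.012)[:2] for a,b in zip(u,v)])
        print(n,'strap',q['conf'],q['extent'],cv2.minAreaRect((P*1000).astype(np.float32)), P.mean(0))
    for q in models.regions_of(n,'post_foot'):
        v,u=np.nonzero(q['mask']); P=np.array([ray(n,a,b,.123)[:2] for a,b in zip(u,v)])
        print(n,'plate',q['conf'],q['extent'],cv2.minEnclosingCircle((P*1000).astype(np.float32)))
    for q in models.regions_of(n,'probe'):
        e=q['extent']; print(n,'probe',q['conf'],e,ray(n,(e[0]+e[2])/2,e[1]+2,.15))
    for q in models.regions_of(n,'stand'):
        e=q['extent']; print(n,'stand',q['conf'],e,ray(n,(e[0]+e[2])/2,(e[1]+e[3])/2,.0325))
a=cv2.imread('pics/scene.png')[120:300,90:330]; b=cv2.imread('pics/side.png')[100:345,200:365]
cv2.imwrite('pics/c.png',np.hstack([cv2.resize(a,(480,360),interpolation=2),np.vstack([cv2.resize(b,None,fx=1.9,fy=1.469)])[:360]]))
E
```

```text
scene strap 0.52 [283.2, 137.4, 302.4, 153.6] ((462.0364074707031, 291.88787841796875), (40.74368667602539, 98.8105239868164), 73.12889099121094) [0.46163588 0.29127495]
scene plate 0.92 [224.8, 159.0, 276.3, 207.6] ((577.520263671875, -10.225497245788574), 86.75518798828125)
scene plate 0.51 [172.1, 178.3, 186.9, 204.6] ((466.3625793457031, -178.42787170410156), 43.477813720703125)
scene probe 0.77 [150.9, 228.3, 165.4, 261.5] [ 0.5732352  -0.30102946  0.15      ]
scene probe 0.62 [134.6, 204.6, 151.1, 231.8] [ 0.48098451 -0.29140251  0.15      ]
scene stand 0.92 [116.9, 187.3, 154.5, 221.2] [ 0.35655671 -0.27427684  0.0325    ]
scene stand 0.88 [90.4, 248.2, 133.0, 291.9] [ 0.51563881 -0.43417363  0.0325    ]
scene stand 0.58 [131.3, 216.3, 167.9, 257.0] [ 0.48811543 -0.30339698  0.0325    ]
side strap 0.73 [230.5, 304.9, 270.8, 335.7] ((456.5517578125, 302.4607238769531), (37.83924865722656, 94.34103393554688), 71.6985092163086) [0.45708252 0.30284754]
side plate 0.62 [220.2, 172.1, 275.0, 215.2] ((566.14794921875, -0.7236934304237366), 84.60315704345703)
side probe 0.67 [303.4, 125.8, 316.2, 150.4] [ 0.47946775 -0.29951456  0.15      ]
side probe 0.57 [278.6, 117.4, 291.0, 153.6] [ 0.5667766  -0.31095712  0.15      ]
side stand 0.59 [290.2, 144.0, 317.7, 168.0] [ 0.4829945  -0.29249248  0.0325    ]
```

View pics/c.png

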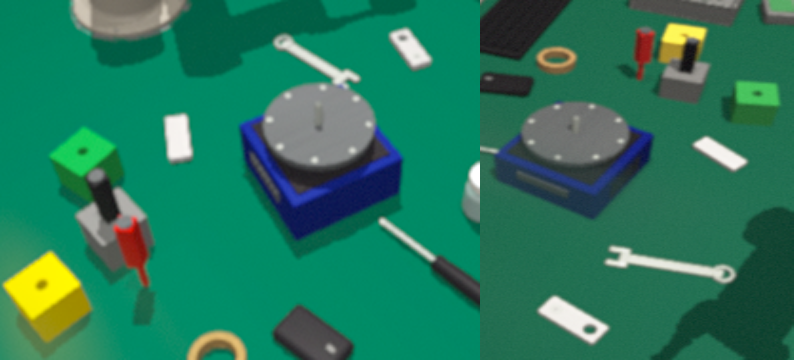

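```bash
python3 - <<'E'
from h import *
# blue box outline: scene px base corners/top corners (400-scale *1.28)
for p in [(254,72),(256,88),(300,112),(350,75),(349,92),(290,40),(297,66)]:
    u,v=p[0]*1.28,p[1]*1.28
    print(p,[np.round(ray('scene',u,v,z)[:2],2) for z in (0,.1,.2)])
for p in [(435,270),(460,262),(500,285),(545,298)]:
    u,v=(p[0]-400)*1.28,p[1]*1.28
    print('side',p,[np.round(ray('side',u,v,z)[:2],2) for z in (0,.1,.2)])
E
```

```text
(254, 72) [array([0.31, 0.63]), array([0.4 , 0.51]), array([0.49, 0.39])]
(256, 88) [array([0.41, 0.53]), array([0.49, 0.42]), array([0.57, 0.31])]
(300, 112) [array([0.66, 0.55]), array([0.72, 0.44]), array([0.77, 0.33])]
(350, 75) [array([0.66, 0.98]), array([0.71, 0.82]), array([0.76, 0.66])]
(349, 92) [array([0.73, 0.84]), array([0.78, 0.7 ]), array([0.82, 0.56])]
(290, 40) [array([0.23, 1.03]), array([0.33, 0.87]), array([0.43, 0.71])]
(297, 66) [array([0.42, 0.84]), array([0.5, 0.7]), array([0.58, 0.56])]
side (435, 270) [array([0.88, 0.53]), array([0.82, 0.55]), array([0.76, 0.57])]
side (460, 262) [array([0.83, 0.49]), array([0.77, 0.51]), array([0.72, 0.53])]
side (500, 285) [array([0.67, 0.5 ]), array([0.64, 0.52]), array([0.6 , 0.54])]
side (545, 298) [array([0.53, 0.49]), array([0.51, 0.51]), array([0.49, 0.53])]
```

Request:
send_rows([
  {"offset":[-40,-28,0],"yaw":0},
  {"offset":[-40,-28,0],"yaw":0},
  {"offset":[-45,-28,0],"yaw":0},
  {"offset":[-45,-28,0],"yaw":0},
  {"offset":[-45,0,0],"yaw":0},
  {"offset":[-45,0,0],"yaw":0},
  {"offset":[-45,0,20],"yaw":0},
  {"offset":[-45,0,30],"yaw":0},
  {"offset":[-10,0,40],"yaw":0},
  {"offset":[0,0,0],"yaw":0},
  {"offset":[0,0,0],"yaw":0},
  {"offset":[0,0,0],"yaw":0},
], hand=0)

```text
time: 2.6
tool_pos: [0.4528, 0.3038, 0.166]
tool_rot: [3.14, 0.002, 2.863]
contact_force: [0.3, -0.2, -0.5]
opening: 0.0922
grip_force: 0.0
```

```bash
cat > strap.py <<'E'
from h import *
import sys
def strap(z=.012,save=None):
    s=status.observe(); ci=cam('wrist'); im=read_camera('wrist')
    if save: cv2.imwrite(save,im[...,::-1])
    print('tcp',s['tool_pos'],s['tool_rot'],'op',s['opening'],s['grip_force'],s['contact_force'],s['time'])
    for q in models.regions_of('wrist','strap'):
        v,u=np.nonzero(q['mask']); P=np.array([ray('wrist',a,b,z,ci)[:2] for a,b in zip(u,v)])
        print(round(q['conf'],2),q['extent'],cv2.minAreaRect((P*1000).astype(np.float32)),P.mean(0))
strap(float(sys.argv[1]),sys.argv[2])
E
python3 strap.py .012 pics/w1.png
```

```text
tcp [0.4527631  0.30384856 0.16598418] [3.13955238e+00 1.91639399e-03 2.86279949e+00] op 0.09216892412424385 0.0 [ 0.31535914 -0.24978569 -0.45350445] 2.6
```

View pics/w1.png

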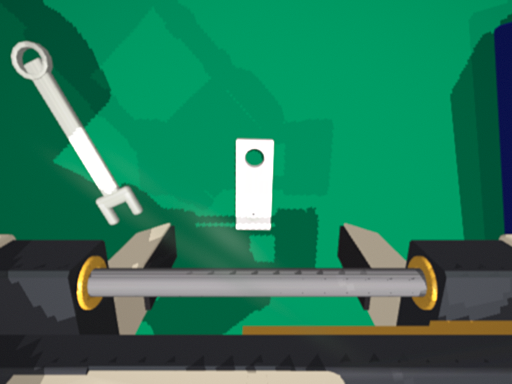

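The strap sits at pixels (236–273, 139–230), with its eye at (255,157) and the mark dot at (254,214). The spanner is at the left, clear of the fingers.

```bash
cat > wp.py <<'E'
from h import *
# metric of white blob near given box in wrist picture file, with current pose
def blob(im,box,z,ci,thr=170):
    x0,y0,x1,y1=box; g=im[y0:y1,x0:x1].min(2)
    n,l,st,c=cv2.connectedComponentsWithStats((g>thr).astype(np.uint8)); k=1+st[1:,4].argmax()
    v,u=np.nonzero(l==k); P=np.array([ray('wrist',a+x0,b+y0,z,ci)[:2] for a,b in zip(u,v)])
    r=cv2.minAreaRect((P*1000).astype(np.float32)); return r,(u.min()+x0,v.min()+y0,u.max()+x0,v.max()+y0)
def totool(p,s):
    return (rot(s['tool_rot']).T@(np.append(np.array(p)[:2],s['tool_pos'][2])-s['tool_pos']))*1000
E
python3 - <<'E'
from wp import *
s=status.observe(); ci=cam('wrist'); im=read_camera('wrist')
print(blob(im,(220,125,290,245),.012,ci))
r,_=blob(im,(220,125,290,245),.012,ci); print(totool(np.array(r[0])/1000,s))
e=ray('wrist',255,157,.009,ci); print(e,totool(e,s)); m=ray('wrist',254,214,.012,ci);print(m,totool(m,s))
E
```

```text
(((457.1953125, 299.9056701660156), (35.278968811035156, 91.3009033203125), 72.78641510009766), (np.int64(235), np.int64(139), np.int64(273), np.int64(229)))
[-5.35083423 -2.65833435  0.0072985 ]
[0.43090109 0.30924017 0.009     ] [22.49627017 -0.91097767 -0.0616238 ]
[0.48530384 0.29249268 0.012     ] [-34.41416158  -2.05949955   0.08543171]
```

Request:
send_rows([
  {"offset":[-5,-2,20],"yaw":0.022},
  {"offset":[0,0,35],"yaw":0},
  {"offset":[0,0,35],"yaw":0},
  {"offset":[0,0,30],"yaw":0},
  {"offset":[0,0,10],"yaw":0},
  {"offset":[0,0,0],"yaw":0},
  {"offset":[0,0,0],"yaw":0},
  {"offset":[0,0,0],"yaw":0},
])

```text
time: 3.55
tool_pos: [0.4581, 0.3003, 0.0359]
tool_rot: [3.139, 0.003, 2.84]
contact_force: [0.7, -0.2, 0.2]
opening: 0.0919
grip_force: 0.0
```

```bash
python3 - <<'E'
from wp import *
s=status.observe(); ci=cam('wrist'); im=read_camera('wrist'); cv2.imwrite('pics/w2.png',im[...,::-1])
print(s['tool_pos'],s['tool_rot'],s['contact_force'])
for p in [(0,0),]:
    t=s['tool_pos']; Rm=rot(s['tool_rot'])
    for dx,dy in [(45,17),(45,-17),(-45,17),(-45,-17),(28,0),(-28,0)]:
        q=t+Rm@(np.array([dx,dy,0])/1000); q[2]=.012; print((dx,dy),proj('wrist',q,ci).round(0))
E
```

```text
[0.45807722 0.3003067  0.03588352] [3.13914372e+00 2.60398171e-03 2.84007337e+00] [ 0.73359616 -0.22201185  0.15994905]
(45, 17) [289. 166.]
(45, -17) [223. 166.]
(-45, 17) [285. 312.]
(-45, -17) [228. 312.]
(28, 0) [256. 197.]
(-28, 0) [256. 288.]
```

View pics/w2.png

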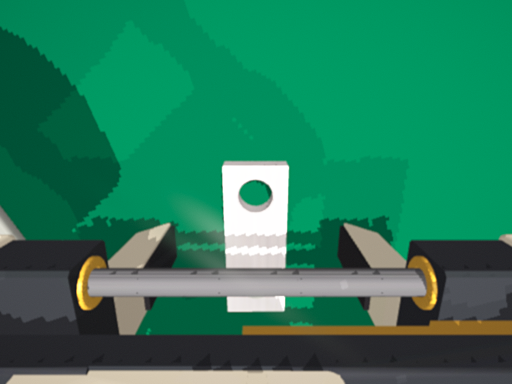

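The strap is centred between the fingers: its edges are at columns 223 and 288, where 223 and 289 were predicted, and the eye is at (256,193). Next I grip it and lift.

Request:
send_rows([
  {"offset":[0,0,7],"yaw":0},
  {"offset":[0,0,0],"yaw":0},
])

```text
time: 3.8
tool_pos: [0.4568, 0.2995, 0.0267]
tool_rot: [-3.141, -0.0, 2.84]
contact_force: [-0.5, -0.1, 0.8]
opening: 0.0921
grip_force: 0.0
```

Request:
send_rows([
  {"offset":[0,0,0],"yaw":0},
  {"offset":[0,0,0],"yaw":0},
  {"offset":[0,0,0],"yaw":0},
  {"offset":[0,0,0],"yaw":0},
  {"offset":[0,0,0],"yaw":0},
  {"offset":[0,0,0],"yaw":0},
  {"offset":[0,0,0],"yaw":0},
  {"offset":[0,0,0],"yaw":0},
], hand=1, squeeze=25)

```text
time: 4.6
tool_pos: [0.457, 0.2996, 0.027]
tool_rot: [3.142, -0.0, 2.84]
contact_force: [-0.7, -0.0, 0.1]
opening: 0.0335
grip_force: 25.0
```

Request:
send_rows([
  {"offset":[0,0,-10],"yaw":0},
  {"offset":[0,0,-30],"yaw":0},
  {"offset":[0,0,-40],"yaw":0},
  {"offset":[0,0,-40],"yaw":0},
  {"offset":[0,0,-40],"yaw":0},
  {"offset":[0,0,-40],"yaw":0},
  {"offset":[0,0,0],"yaw":0},
  {"offset":[0,0,0],"yaw":0},
])

```text
time: 5.4
tool_pos: [0.457, 0.2997, 0.2282]
tool_rot: [3.14, 0.002, 2.84]
contact_force: [0.5, 0.2, -2.2]
opening: 0.0336
grip_force: 25.0
```

```bash
python3 - <<'E'
from wp import *
s=status.observe(); ci=cam('wrist'); im=read_camera('wrist'); cv2.imwrite('pics/w3.png',im[...,::-1])
t=s['tool_pos']; Rm=rot(s['tool_rot']); print(t,s['tool_rot'],s['opening'],s['grip_force'])
for n in ['scene','side']:
    read_camera(n)
    for q in models.regions_of(n,'post_foot')[:2]:
        v,u=np.nonzero(q['mask']); P=np.array([ray(n,a,b,.123)[:2] for a,b in zip(u,v)]); print(n,q['conf'],q['extent'],cv2.minEnclosingCircle((P*1000).astype(np.float32)))
for p in [(.572,-.005)]:
    d=totool((p[0],p[1]),s); print('post in tool',d)
E
```

```text
[0.45700764 0.29967101 0.22815798] [3.14002089e+00 1.61233623e-03 2.83986219e+00] 0.033567396221985256 24.999256432056427
scene 0.76 [222.0, 160.7, 279.0, 206.1] ((578.7689208984375, -9.135625839233398), 86.79149627685547)
scene 0.61 [133.7, 203.3, 151.0, 233.6] ((486.4547119140625, -308.75927734375), 47.89235305786133)
side 0.72 [269.9, 271.6, 326.2, 289.6] ((361.47906494140625, 221.58877563476562), 69.72965240478516)
post in tool [-2.00337144e+02 -2.56734667e+02 -8.05156109e-02]
```

Request:
send_rows([
  {"offset":[-25,-22,0],"yaw":0},
  {"offset":[-26,-24,0],"yaw":0},
  {"offset":[-26,-24,0],"yaw":0},
  {"offset":[-26,-24,0],"yaw":0},
  {"offset":[-26,-24,0],"yaw":0},
  {"offset":[-26,-24,0],"yaw":0},
  {"offset":[-26,-24,0],"yaw":0},
  {"offset":[-26,-24,0],"yaw":0},
  {"offset":[-26,-24,0],"yaw":0},
  {"offset":[-26,-24,0],"yaw":0},
  {"offset":[-26,-19,0],"yaw":0},
  {"offset":[0,0,0],"yaw":0},
  {"offset":[0,0,0],"yaw":0},
  {"offset":[0,0,0],"yaw":0},
  {"offset":[0,0,0],"yaw":0},
])

```text
time: 7.15
tool_pos: [0.6523, -0.0293, 0.2269]
tool_rot: [3.141, -0.001, 2.841]
contact_force: [-0.5, -0.9, -0.2]
opening: 0.0336
grip_force: 25.0
```

```bash
python3 - <<'E'
from wp import *
s=status.observe(); ci=cam('wrist'); im=read_camera('wrist'); cv2.imwrite('pics/w4.png',im[...,::-1])
np.savez('w4.npz',c=ci[0]['origin'],a=ci[0]['attitude'],t=s['tool_pos'],r=s['tool_rot'])
print(s['tool_pos'],s['tool_rot'],s['opening'],s['grip_force'])
t=s['tool_pos']; Rm=rot(s['tool_rot'])
for d in [(28,0,13),(28,0,25),(45,17,13),(45,-17,13)]: print(d,proj('wrist',t+Rm@np.array(d)/1000,ci))
for z in (.123,.165): print(proj('wrist',(.572,-.005,z),ci))
E
```

```text
[ 0.65226867 -0.02926816  0.22692228] [ 3.14139156e+00 -5.99427457e-04  2.84119999e+00] 0.03356942358781491 24.999322593212128
(28, 0, 13) [256.19872109 204.11834058]
(28, 0, 25) [256.23017927 196.42981605]
(45, 17, 13) [291.38735486 170.91277868]
(45, -17, 13) [220.88825963 171.00232425]
[255.42748847  88.94200169]
[255.17498669  87.98762881]
```

View pics/w4.png

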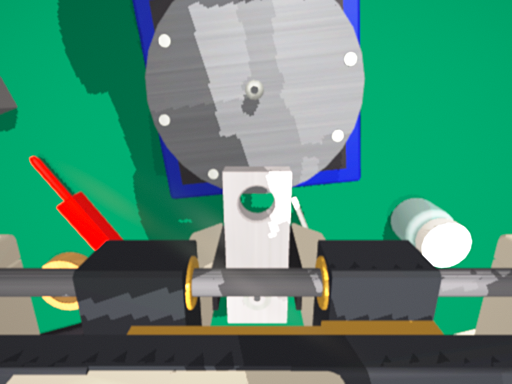

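The post is at about (255,90) and the held strap's eye at about (257,200), with the mark at (257,298). I'll zoom in for precision.

```bash
python3 - <<'E'
import cv2,numpy as np
im=cv2.imread('pics/w4.png')
a=cv2.resize(im[70:110,230:280],(500,400),interpolation=0); b=cv2.resize(im[160:220,217:297],(533,400),interpolation=0)
o=np.zeros((400,800,3),np.uint8); o[:200*2,:400]=cv2.resize(im[70:110,235:275],(400,400),interpolation=0); o[:,400:]=cv2.resize(im[160:240,217:297],(400,400),interpolation=0)
cv2.imwrite('pics/z4.png',o)
E
```

```text
(no output)
```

View pics/z4.png

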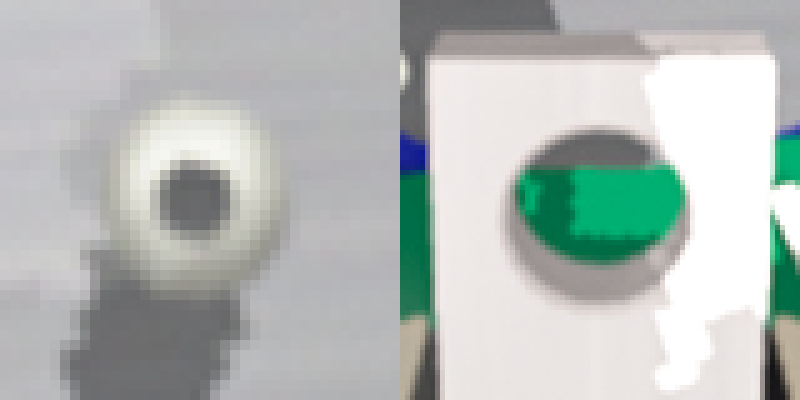

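```bash
python3 - <<'E'
from wp import *
s=status.observe(); ci=cam('wrist'); t=s['tool_pos']; Rm=rot(s['tool_rot'])
e=ray('wrist',255.9,202.8,t[2]-.015,ci); p=ray('wrist',254.2,89.5,.165,ci)
print('eye',totool(e,s),'post',p,totool(p,s)); 
print('diff',totool(p,s)-totool(e,s))
ed=ray('wrist',256,171,t[2]-.015,ci); print('edge',totool(ed,s))
# plate circle with wrist as check
for u in (146,364): print(ray('wrist',u,80,.123,ci))
E
```

```text
eye [ 2.79519177e+01 -1.22389243e-01  6.79282294e-03] post [ 0.57276812 -0.00588344  0.165     ] [ 8.29516390e+01 -1.13108921e+00  2.00572493e-02]
diff [ 5.49997213e+01 -1.00869997e+00  1.32644263e-02]
edge [ 4.44597229e+01 -4.08652741e-02  1.08248499e-02]
[ 0.54282718 -0.07860621  0.123     ]
[0.58954137 0.07155087 0.123     ]
```

Request:
send_rows([
  {"offset":[15,-1,0],"yaw":0},
  {"offset":[20,0,0],"yaw":0},
  {"offset":[15,0,5],"yaw":0},
  {"offset":[5,0,10],"yaw":0},
  {"offset":[0,0,10],"yaw":0},
  {"offset":[0,0,0],"yaw":0},
  {"offset":[0,0,0],"yaw":0},
  {"offset":[0,0,0],"yaw":0},
])

```text
time: 8.0
tool_pos: [0.6005, -0.0153, 0.202]
tool_rot: [3.141, 0.0, 2.84]
contact_force: [-0.2, 0.0, -0.7]
opening: 0.0335
grip_force: 25.0
```

```bash
python3 - <<'E'
from wp import *
s=status.observe(); ci=cam('wrist'); im=read_camera('wrist'); cv2.imwrite('pics/w5.png',im[...,::-1])
t=s['tool_pos']; Rm=rot(s['tool_rot']); print(t,s['tool_rot'],totool((.57277,-.00588),s))
print('eye top exp',proj('wrist',t+Rm@np.array([28,-.1,15])/1000,ci),'tip exp',proj('wrist',(.57277,-.00588,.165),ci))
cv2.imwrite('pics/z5.png',cv2.resize(im[150:250,205:305],(600,600),interpolation=0)[...,::-1])
E
```

```text
[ 0.60052787 -0.01527647  0.20198088] [3.14144189e+00 4.41248358e-04 2.83962784e+00] [ 2.92964155e+01  7.16220235e-01 -1.28190152e-02]
eye top exp [256.0148867  202.68836352] tip exp [257.50519453 187.4955038 ]
```

View pics/z5.png

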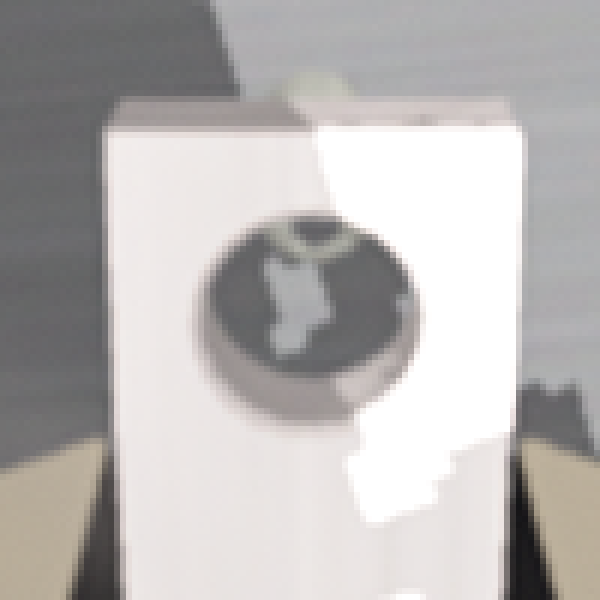

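The post tip shows through the eye at pixel (257,188), as predicted at (257.5,187.5). I'll correct by +1.3 and +0.6 mm and lower.

Request:
send_rows([
  {"offset":[1.3,0.6,0],"yaw":0},
  {"offset":[0,0,0],"yaw":0},
  {"offset":[0,0,6],"yaw":0},
  {"offset":[0,0,6],"yaw":0},
  {"offset":[0,0,6],"yaw":0},
  {"offset":[0,0,0],"yaw":0},
  {"offset":[0,0,0],"yaw":0},
])

```text
time: 8.75
tool_pos: [0.5988, -0.0141, 0.1837]
tool_rot: [3.142, -0.001, 2.84]
contact_force: [-0.2, 0.7, 0.1]
opening: 0.0335
grip_force: 25.0
```

```bash
python3 - <<'E'
from wp import *
s=status.observe(); print(s['tool_pos'],totool((.57277,-.00588),s),s['contact_force'],s['torque'])
E
```

```text
[ 0.59877004 -0.01411341  0.18365117] [2.72722160e+01 1.31459938e-01 1.65599439e-02] [-0.20988565  0.71165863  0.09332139] [-0.02959498  0.02694445  0.00489633]
```

Centred and free of force. I keep lowering; the underside has about 33 mm to go.

Request:
send_rows([
  {"offset":[-0.5,0,6],"yaw":0},
  {"offset":[0,0,6],"yaw":0},
  {"offset":[0,0,6],"yaw":0},
  {"offset":[0,0,6],"yaw":0},
  {"offset":[0,0,4],"yaw":0},
  {"offset":[0,0,0],"yaw":0},
  {"offset":[0,0,0],"yaw":0},
])

```text
time: 9.45
tool_pos: [0.5994, -0.0143, 0.156]
tool_rot: [3.141, 0.0, 2.84]
contact_force: [-0.2, -0.4, -1.3]
opening: 0.0336
grip_force: 25.0
```

Request:
send_rows([
  {"offset":[0,0,2],"yaw":0},
  {"offset":[0,0,1.5],"yaw":0},
  {"offset":[0,0,1],"yaw":0},
  {"offset":[0,0,0],"yaw":0},
  {"offset":[0,0,0],"yaw":0},
  {"offset":[0,0,0],"yaw":0},
])

```text
time: 10.05
tool_pos: [0.5994, -0.0142, 0.1516]
tool_rot: [3.141, 0.0, 2.84]
contact_force: [0.2, -0.1, -1.0]
opening: 0.0336
grip_force: 25.0
```

Request:
send_rows([
  {"offset":[0,0,1],"yaw":0},
  {"offset":[0,0,1],"yaw":0},
  {"offset":[0,0,0],"yaw":0},
  {"offset":[0,0,0],"yaw":0},
  {"offset":[0,0,0],"yaw":0},
])

```text
time: 10.55
tool_pos: [0.5994, -0.0143, 0.1496]
tool_rot: [3.141, 0.0, 2.84]
contact_force: [-0.7, 0.0, -0.5]
opening: 0.0338
grip_force: 25.0
```

Request:
send_rows([
  {"offset":[0,0,0],"yaw":0},
  {"offset":[0,0,0],"yaw":0},
  {"offset":[0,0,0],"yaw":0},
  {"offset":[0,0,0],"yaw":0},
  {"offset":[0,0,0],"yaw":0},
  {"offset":[0,0,0],"yaw":0},
  {"offset":[0,0,0],"yaw":0},
  {"offset":[0,0,0],"yaw":0},
], hand=0.3)

```text
time: 11.35
tool_pos: [0.5994, -0.0142, 0.1495]
tool_rot: [3.141, 0.0, 2.84]
contact_force: [0.5, -0.0, -0.4]
opening: 0.0645
grip_force: 0.0
```

Request:
send_rows([
  {"offset":[0,0,-15],"yaw":0},
  {"offset":[0,0,-35],"yaw":0},
  {"offset":[0,0,-40],"yaw":0},
  {"offset":[0,0,-40],"yaw":0},
  {"offset":[0,0,0],"yaw":0},
  {"offset":[0,0,0],"yaw":0},
  {"offset":[0,0,0],"yaw":0},
], hand=0)

```text
time: 12.05
tool_pos: [0.5987, -0.0142, 0.2781]
tool_rot: [-3.141, -0.002, 2.84]
contact_force: [0.4, -0.3, -0.9]
opening: 0.0917
grip_force: 0.0
```

```bash
python3 - <<'E'
from wp import *
s=status.observe(); ci=cam('wrist'); im=read_camera('wrist'); cv2.imwrite('pics/w6.png',im[...,::-1])
t=s['tool_pos']; print(t,s['tool_rot'],s['time'])
print(proj('wrist',(.57277,-.00588,.165),ci),proj('wrist',(.57277,-.00588,.135),ci))
print(blob(im,(215,110,300,260),.135,ci,150))
sc=read_camera('scene'); rs=models.regions_of('scene','probe'); 
for q in rs:
    e=q['extent'];print(q['conf'],e)
cv2.imwrite('pics/a6.png',np.hstack([im[100:300,156:356],cv2.resize(sc[180:280,90:190],(200,200),interpolation=0)]).repeat(2,0).repeat(2,1)[...,::-1])
E
```

```text
[ 0.59871747 -0.01420773  0.27810442] [-3.14128064e+00 -2.44046046e-03  2.83978688e+00] 12.05
[256.67321427 162.79783623] [256.68012536 155.71137825]
(((589.0460205078125, -8.643375396728516), (73.13384246826172, 115.70523071289062), 74.91557312011719), (np.int64(215), np.int64(110), np.int64(299), np.int64(231)))
0.84 [179.7, 251.4, 219.4, 282.6]
0.74 [133.8, 204.4, 149.4, 233.8]
0.67 [354.4, 176.3, 365.5, 190.1]
```

View pics/a6.png

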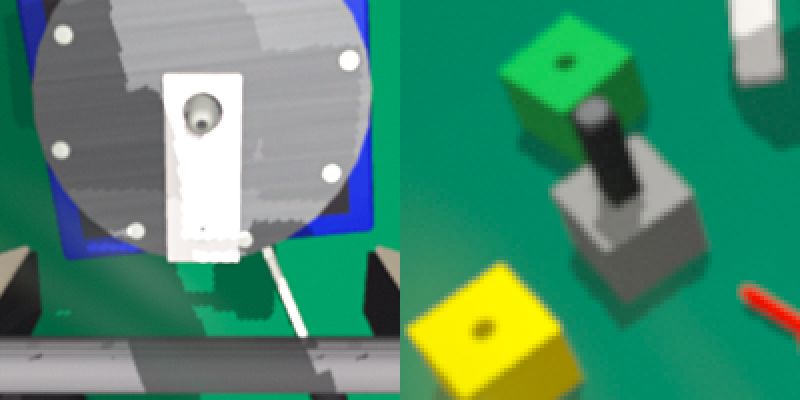

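The strap lies flat on the plate with the post through the eye. The black probe stands in the grey stand; the red look-alike has toppled away on its own. Now to the probe.

Request:
send_rows([
  {"offset":[3,-30,0],"yaw":0},
  {"offset":[3,-34,0],"yaw":0},
  {"offset":[3,-34,0],"yaw":0},
  {"offset":[3,-34,0],"yaw":0},
  {"offset":[3,-34,0],"yaw":0},
  {"offset":[3,-34,0],"yaw":0},
  {"offset":[3,-34,0],"yaw":0},
  {"offset":[3,-34,0],"yaw":0},
  {"offset":[5,-36,0],"yaw":0},
  {"offset":[0,0,0],"yaw":0},
  {"offset":[0,0,0],"yaw":0},
  {"offset":[0,0,0],"yaw":0},
  {"offset":[0,0,0],"yaw":0},
])

```text
time: 13.5
tool_pos: [0.4818, -0.2948, 0.2793]
tool_rot: [3.141, -0.0, 2.841]
contact_force: [0.1, -0.5, 0.4]
opening: 0.092
grip_force: 0.0
```

```bash
python3 - <<'E'
from wp import *
s=status.observe(); ci=cam('wrist'); im=read_camera('wrist'); cv2.imwrite('pics/w7.png',im[...,::-1])
t=s['tool_pos']; print(t,s['tool_rot'],s['time'])
print(proj('wrist',(.481,-.296,.154),ci),proj('wrist',(.481,-.296,.065),ci))
for q in models.regions_of('wrist','probe'): print('p',q['conf'],q['extent'])
for q in models.regions_of('wrist','stand'):
    print('s',q['conf'],q['extent'])
read_camera('scene');print([(q['conf'],q['extent']) for q in models.regions_of('scene','probe')])
cv2.imwrite('pics/w7b.png',cv2.resize(im[100:330,106:406],(780,598))[...,::-1])
E
```

```text
[ 0.48178392 -0.29478276  0.27929231] [ 3.14113424e+00 -2.88680096e-04  2.84138678e+00] 13.5
[254.77665641 189.73333717] [255.18970868 166.57692931]
p 0.8 [292.5, 206.3, 338.4, 271.7]
p 0.73 [228.6, 154.5, 262.9, 201.1]
p 0.55 [207.9, 117.8, 282.0, 202.4]
s 0.81 [122.1, 174.6, 210.6, 244.9]
s 0.76 [188.0, 3.2, 283.5, 84.1]
s 0.73 [207.9, 118.4, 283.9, 201.8]
s 0.2 [231.0, 152.4, 260.4, 203.2]
[(0.94, [178.8, 252.7, 217.9, 283.3]), (0.78, [134.8, 204.3, 147.7, 234.4])]
```

View pics/w7b.png

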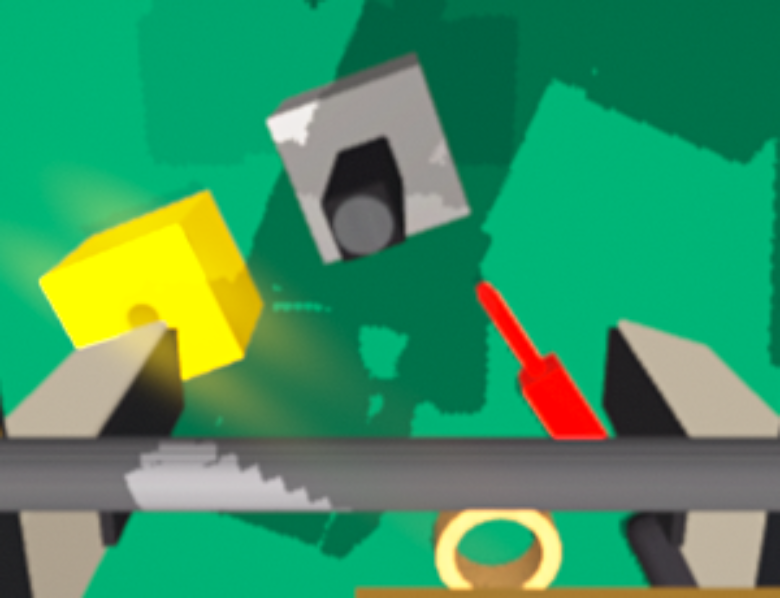

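The black probe is upright in the grey stand, cap centre at about pixel (245,185). The stand and handle are turned about −19° in the picture. The red look-alike lies clear at about (320,245).

```bash
python3 - <<'E'
from wp import *
s=status.observe(); ci=cam('wrist')
f=lambda x,y,z: ray('wrist',106+x/2.6-.3,100+y/2.6-.3,z,ci)
c=f(362,222,.154); print('cap',c,totool(c,s))
K=[f(*k,.065) for k in [(268,122),(418,68),(470,212),(325,263)]]
m=np.mean(K,0);print('stand',m,totool(m,s))
T=[totool(k,s)[:2] for k in K]
for i in range(4):
    d=T[(i+1)%4]-T[i]; print(np.linalg.norm(d),np.degrees(np.arctan2(d[1],d[0])))
for a,b,z in [((340,150),(387,137),.065),((345,258),(405,237),.15)]:
    d=totool(f(*b,z),s)-totool(f(*a,z),s); print('handle',np.linalg.norm(d),np.degrees(np.arctan2(d[1],d[0])))
E
```

```text
cap [ 0.47429284 -0.30357434  0.154     ] [ 4.51370926e+00 -9.97956162e+00 -1.15475706e-03]
stand [ 0.47610551 -0.30372114  0.065     ] [ 2.73895655e+00 -9.58262537e+00 -9.50517483e-04]
68.70798130437285 70.48499587465274
67.86699170556003 159.4778346327001
69.84517030686885 -110.19107313106007
68.68066144693724 -19.56555606455212
handle 21.35973127650926 74.47031318765158
handle 21.949222161287555 69.88524237358396
```

Request:
send_rows([
  {"offset":[3.6,-9.8,0],"yaw":0},
  {"offset":[0,0,0],"yaw":-0.12},
  {"offset":[0,0,0],"yaw":-0.12},
  {"offset":[0,0,0],"yaw":-0.11},
  {"offset":[0,0,30],"yaw":0},
  {"offset":[0,0,40],"yaw":0},
  {"offset":[0,0,40],"yaw":0},
  {"offset":[0,0,30],"yaw":0},
  {"offset":[0,0,16],"yaw":0},
  {"offset":[0,0,0],"yaw":0},
  {"offset":[0,0,0],"yaw":0},
  {"offset":[0,0,0],"yaw":0},
])

```text
time: 14.95
tool_pos: [0.4755, -0.305, 0.1249]
tool_rot: [-3.14, 0.002, -3.093]
contact_force: [-0.0, 0.5, -0.8]
opening: 0.0918
grip_force: 0.0
```

Request:
send_rows([
  {"offset":[0,0,0],"yaw":0},
  {"offset":[0,0,0],"yaw":0},
  {"offset":[0,0,0],"yaw":0},
  {"offset":[0,0,0],"yaw":0},
  {"offset":[0,0,0],"yaw":0},
  {"offset":[0,0,0],"yaw":0},
  {"offset":[0,0,0],"yaw":0},
  {"offset":[0,0,0],"yaw":0},
  {"offset":[0,0,0],"yaw":0},
  {"offset":[0,0,0],"yaw":0},
], hand=1, squeeze=30)

```text
time: 15.95
tool_pos: [0.4749, -0.3042, 0.1234]
tool_rot: [3.141, -0.0, -3.093]
contact_force: [0.2, 0.8, -0.1]
opening: 0.0239
grip_force: 30.0
```

Request:
send_rows([
  {"offset":[0,0,-10],"yaw":0},
  {"offset":[0,0,-25],"yaw":0},
  {"offset":[0,0,-35],"yaw":0},
  {"offset":[0,0,-40],"yaw":0},
  {"offset":[0,0,-40],"yaw":0},
  {"offset":[0,0,-30],"yaw":0},
  {"offset":[0,0,-10],"yaw":0},
  {"offset":[0,0,0],"yaw":0},
])

```text
time: 16.75
tool_pos: [0.4751, -0.3044, 0.3146]
tool_rot: [-3.14, 0.002, -3.093]
contact_force: [0.3, -0.1, -2.2]
opening: 0.0239
grip_force: 30.0
```

Request:
send_rows([
  {"offset":[-12,15,0],"yaw":0},
  {"offset":[-18,22,0],"yaw":0},
  {"offset":[-22,27,0],"yaw":0},
  {"offset":[-22,27,0],"yaw":0},
  {"offset":[-22,27,0],"yaw":0},
  {"offset":[-22,27,0],"yaw":0},
  {"offset":[-22,27,0],"yaw":0},
  {"offset":[-22,27,0],"yaw":0},
  {"offset":[-22,27,0],"yaw":0},
  {"offset":[-22,27,0],"yaw":0},
  {"offset":[-18,18,0],"yaw":0},
  {"offset":[0,0,0],"yaw":0},
  {"offset":[0,0,0],"yaw":0},
  {"offset":[0,0,0],"yaw":0},
  {"offset":[0,0,0],"yaw":0},
])

```text
time: 18.25
tool_pos: [0.6851, -0.0238, 0.3132]
tool_rot: [3.142, -0.001, -3.095]
contact_force: [0.1, -0.4, -1.9]
opening: 0.024
grip_force: 30.0
```

```bash
python3 - <<'E'
from wp import *
s=status.observe(); ci=cam('wrist'); im=read_camera('wrist'); cv2.imwrite('pics/w8.png',im[...,::-1])
t=s['tool_pos'];Rm=rot(s['tool_rot']); print(t,s['tool_rot'],s['time'],s['contact_force'],s['opening'],s['grip_force'])
print('post',proj('wrist',(.57277,-.00588,.165),ci),'spot',proj('wrist',(.6263,-.0225,.135),ci),'tip',proj('wrist',t+Rm@np.array([0,0,.1184]),ci))
sc=read_camera('scene')
p=proj('wrist',(.6,-.014,.135),ci).astype(int); print(p)
cv2.imwrite('pics/w8b.png',cv2.resize(im[60:360,56:456],(800,600))[...,::-1])
E
```

```text
[ 0.68507659 -0.02379125  0.31317552] [ 3.14153289e+00 -8.27683259e-04 -3.09476466e+00] 18.25 [ 0.10943437 -0.40076504 -1.91819716] 0.023973114114607088 29.995375871658325
post [283.38123366  54.92622632] spot [260.04820405 116.77405541] tip [255.95058383 192.33671273]
[270  89]
```

View pics/w8b.png

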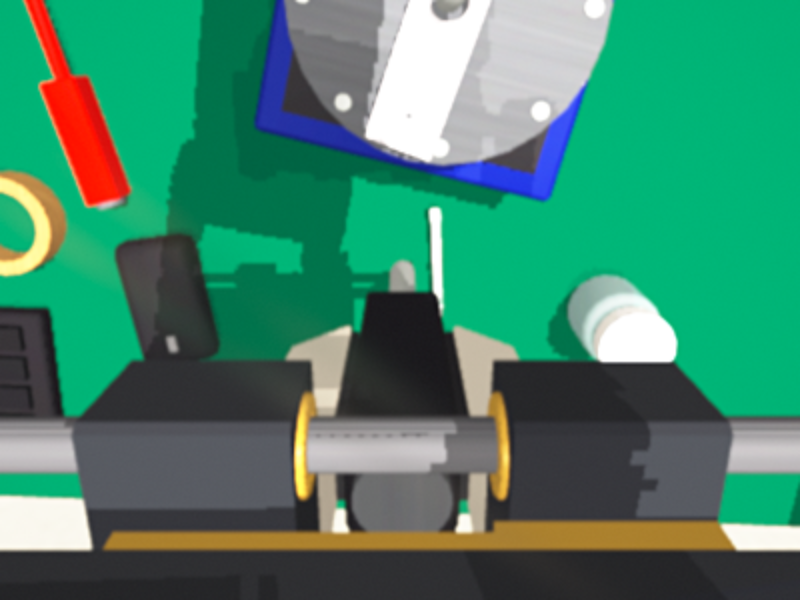

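The mark dot is at pixel (260.2,117.7), about 1 px from the prediction of (260,116.8). The probe is held straight with its tip at about (257,192). I'll move over the spot and lower to just above it.

Request:
send_rows([
  {"offset":[12,1,0],"yaw":0},
  {"offset":[17,1,0],"yaw":0},
  {"offset":[17,1,0],"yaw":0},
  {"offset":[12,0,5],"yaw":0},
  {"offset":[0,0,15],"yaw":0},
  {"offset":[0,0,15],"yaw":0},
  {"offset":[0,0,10],"yaw":0},
  {"offset":[0,0,5],"yaw":0},
  {"offset":[0,0,0],"yaw":0},
  {"offset":[0,0,0],"yaw":0},
  {"offset":[0,0,0],"yaw":0},
  {"offset":[0,0,0],"yaw":0},
])

```text
time: 19.55
tool_pos: [0.6278, -0.0225, 0.2641]
tool_rot: [-3.141, 0.001, -3.093]
contact_force: [0.8, 0.3, -1.9]
opening: 0.0236
grip_force: 30.0
```

```bash
python3 - <<'E'
from wp import *
s=status.observe(); ci=cam('wrist'); im=read_camera('wrist'); cv2.imwrite('pics/w9.png',im[...,::-1])
t=s['tool_pos'];Rm=rot(s['tool_rot']); print(t,s['tool_rot'],s['time'],s['contact_force'],totool((.627,-.0224),s))
pr=lambda d:proj('wrist',t+Rm@np.array(d),ci).round(1)
print('spot',proj('wrist',(.627,-.0224,.135),ci),'tip',pr([0,0,.1184]))
b=cv2.resize(im[120:270,180:330],(500,500),interpolation=2); sc=[]
for n in ['scene','side']:
    k=read_camera(n); c=proj(n,(.627,-.0224,.135)).astype(int); print(n,proj(n,(.627,-.0224,.135)),proj(n,t+Rm@np.array([0,0,.1184])))
    sc.append(cv2.resize(k[c[1]-30:c[1]+20,c[0]-30:c[0]+30],(300,250),interpolation=2))
cv2.imwrite('pics/w9b.png',np.hstack([b,np.vstack(sc)])[...,::-1])
E
```

```text
[ 0.62778236 -0.02253301  0.26407742] [-3.14143244e+00  1.10026733e-03 -3.09333450e+00] 19.55 [ 0.81338171  0.25664696 -1.92705681] [ 0.77502801  0.1705906  -0.00088007]
spot [256.15142562 187.63914228] tip [255.9 192.3]
scene [257.10625766 191.22648291] [257.27170305 188.84459235]
side [233.82796778 176.72889221] [233.48081459 173.98778632]
```

View pics/w9b.png

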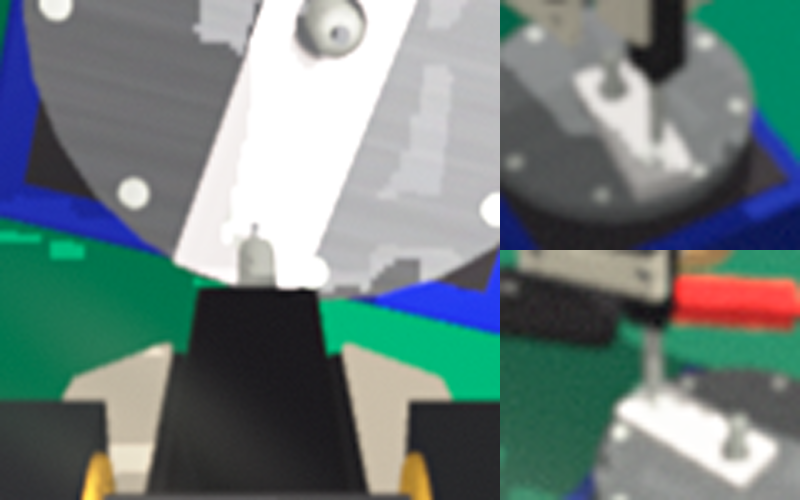

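The stem tip is directly over the mark dot, at about (256.5,187.5), and the scene and side views agree. I'll lower it gently.

Request:
send_rows([
  {"offset":[0.8,0,3],"yaw":0},
  {"offset":[0,0,3],"yaw":0},
  {"offset":[0,0,2],"yaw":0},
  {"offset":[0,0,0],"yaw":0},
  {"offset":[0,0,0],"yaw":0},
  {"offset":[0,0,0],"yaw":0},
])

```text
time: 20.3
tool_pos: [0.6268, -0.0226, 0.2556]
tool_rot: [3.142, 0.0, -3.093]
contact_force: [-0.9, -0.3, -1.5]
opening: 0.0239
grip_force: 30.0
```

Request:
send_rows([
  {"offset":[0,0,1],"yaw":0},
  {"offset":[0,0,1],"yaw":0},
  {"offset":[0,0,1],"yaw":0},
  {"offset":[0,0,1],"yaw":0},
  {"offset":[0,0,1],"yaw":0},
  {"offset":[0,0,0],"yaw":0},
  {"offset":[0,0,0],"yaw":0},
  {"offset":[0,0,0],"yaw":0},
])

```text
time: 21.1
tool_pos: [0.6268, -0.0225, 0.2507]
tool_rot: [-3.142, 0.0, -3.093]
contact_force: [-1.2, 0.5, 0.6]
opening: 0.0237
grip_force: 30.0
```

Request:
send_rows([
  {"offset":[0,0,1],"yaw":0},
  {"offset":[0,0,1],"yaw":0},
  {"offset":[0,0,1],"yaw":0},
  {"offset":[0,0,0],"yaw":0},
  {"offset":[0,0,0],"yaw":0},
  {"offset":[0,0,0],"yaw":0},
  {"offset":[0,0,0],"yaw":0},
  {"offset":[0,0,0],"yaw":0},
  {"offset":[0,0,0],"yaw":0},
  {"offset":[0,0,0],"yaw":0},
  {"offset":[0,0,0],"yaw":0},
  {"offset":[0,0,0],"yaw":0},
])

```text
time: 22.3
tool_pos: [0.6268, -0.0225, 0.2475]
tool_rot: [3.141, 0.0, -3.093]
contact_force: [-0.3, -0.4, 2.8]
opening: 0.024
grip_force: 30.0
```

```bash
python3 - <<'E'
from wp import *
F=[]
for i in range(4):
    im=read_camera('wrist') if i<2 else read_camera(['scene','side'][i-2]); s=status.observe(); F.append(s['contact_force'])
    if i==1: w=im
    if i==2: sc=im
    if i==3: sd=im
print(np.mean(F,0),s['tool_pos'],s['tool_rot'],s['time'],s['grip_force'],s['qvel'])
o=[cv2.resize(w[120:270,180:330],(500,500),interpolation=2)]
r=[]
for n,k in (('scene',sc),('side',sd)):
    c=proj(n,(.627,-.0224,.129)).astype(int); r.append(cv2.resize(k[c[1]-30:c[1]+20,c[0]-30:c[0]+30],(300,250),interpolation=2))
cv2.imwrite('pics/f.png',np.hstack([o[0],np.vstack(r)])[...,::-1])
E
```

```text
[ 0.10137616 -0.14690915  2.89637344] [ 0.62679021 -0.02254391  0.24747553] [ 3.14150690e+00  1.41333152e-04 -3.09340614e+00] 22.5 29.995304346084595 [ 1.66482477e-03  1.63557611e-04 -1.32290869e-03  2.29897076e-04
  8.14408032e-04 -1.64696843e-05]
```

View pics/f.png

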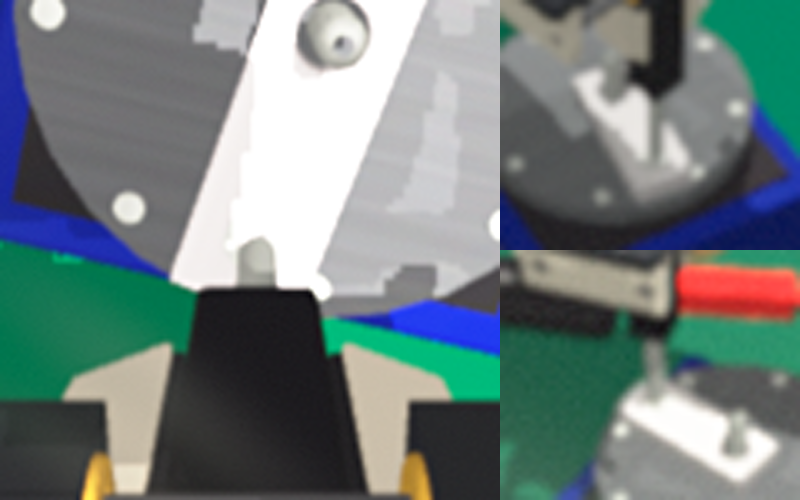

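The tip covers the mark dot, the strap lies flat and the probe is upright. The push is about 4.7 N once the probe's weight is allowed for, so I'm handing in.

```bash
python3 -c "
from cell import ticket; print(ticket.hand_in())"
```

```text
the job is handed in; nothing more can be done
None
```

The job is handed in, no verdict came back: the strap hangs flat on the post, marked face up and released, and the gripped probe stands upright on the marked spot with about 4.7 N of push.

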